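# Index the filling carousel by a spoke

### The arm

A 6-joint arm with a two-finger parallel gripper is mounted at the origin on the work surface. World frame = base frame: x ahead of the robot, y to its left, z up, the work surface at z = 0. Lengths are in m, angles in rad, forces in N, time in s.
With the tool pointing down it reaches from about 0.35 to 0.925 m from the base axis. Payload 6.4 kg.
Tool frame: the origin (TCP) lies on the centre line of the jaws, within the pads' length; the fingertips stand 14 mm ahead of it and the grasp point (between the pads) lies 5 mm behind it (r.nose_length is the z of the fingertips in the tool frame, in m); z points along the fingers, y is the line along which they close (so a half turn about z gives the same grasp; the last joint's range is limited). The gripper opens to 85 mm and grips with 20 to 120 N. Pads are 22 mm wide; open, the fingers measure 114 mm over their backs; the gripper's body (76 mm by 85 mm) begins 54 mm behind the grasp point. The pads swing forward as they close: fully open they stand 13 mm farther back than shut.
Start: joints at [-1.436, 0.245, 1.558, -0, 1.339, -0.174], TCP at [0.198, -0.619, 0.245] pointing down, gripper open.
Joint ranges: [-3.13, 3.13], [-1.02, 2.26], [0.13, 2.54], [-0.95, 4.09], [0.21, 2.88], [-2.74, 2.74]. Speed limits (rad/s): [2.57, 2.57, 3.14, 3.14, 3.14, 3.14].

### API

Orientations are given as a unit quaternion [w, x, y, z].
In Python, from plant import r gives the robot as it stands.
- The arm moves only by the tool nudge_tcp, called after ">>>" as name(argument=value, ...), one argument or row to a line, values as JSON. Schema: {"type":"object","properties":{"deltas":{"type":"array","items":{"type":"number"},"minItems":5,"maxItems":60},"grip_force":{"type":"number"},"only":{"type":"string"},"quiet":{"type":"boolean"},"lines":{"type":"string"}},"required":["deltas"],"additionalProperties":false}. deltas is one flat list of numbers that holds 1 to 12 rows one after another, with no inner brackets; each row has 5 numbers: the finger opening in m, then dx, dy, dz in m, then a turn about the tool's z in rad; each row is the pose to reach, as a shift and turn from the pose commanded when the call began, along the tool's axes at that moment; what a row does not reach only later rows make up. A row lasts 1/8 s, in which the tool goes at most 0.0625 m and 0.188 rad, less where a joint would pass 70% of its speed; a pose out of reach is approached as far as the arm can. The fingers move at their own pace and stop on an object; grip_force is the grip in N (left out, the last holds). Time passes only in rows, so rows that do not move let the fingers close. The tool returns the time, the measured TCP pose, the force, the opening and the grip force at its end. only (a regular expression) keeps the lines of the reply that match it, lines (a string "A,B") keeps lines A to B, and quiet returns only ok. Input that does not fit is refused with a message, and nothing moves.
- r.read_state(): the state, without advancing time (a new reading comes with each control period).
- r.capture(name): name is "scene" or "top"; returns the picture (400x640x3 uint8, red, green, blue); there is no depth.
- r.get_calibration(name): a dict with "camera_matrix" (3x3 intrinsics, pixels), "xyz" and "rotation" of the camera in the world. Camera axes: x right, y up, looking along -z (the intrinsics and any distortion apply to the point x, -y, -z); pixel columns grow to the right and rows downward; lengths in m; the calibration is good to about 2 mm. A picture is of the moment at which its call begins. get_calibration takes no time and is no camera call.
- r.close_job(): hands the job in; it is judged then, once.
Trained networks look in the newest picture that a camera, given by its name, has taken for a name from the list of things; names that differ only in an ending like _2 or _b are one class to them, and where a whole thing is asked for, a point or a joint stands for the part that bears it (a point fixed in the world has none). Each returns a list of dicts, best first, with "p" (0 to 1); they miss things now and then, are a little off and sometimes report something else, mostly with a low value. They report only what shows in the picture. A call takes as long as a camera call.
- r.look_for(camera, name): "position" ([column, row] as shares, 0 to 1, of the picture: columns of its width, rows of its height, amid what is visible of it).
- r.cut_out(camera, name): "pixels" (400x640 bool, what is visible of it) and "position" ([column, row] as shares, 0 to 1, of the picture: columns of its width, rows of its height, amid what is visible of it).
- r.landmark_of(camera, name): "position" ([column, row] as shares, 0 to 1, of the picture: columns of its width, rows of its height: a listed point, or the origin of a listed thing).
The state is a dict: "t": time; "joint_positions": joint angles; "qvel": joint speeds; "effort": joint torques, N m; "tool_pos": TCP position; "tool_rot": TCP orientation; "force": force on the tool from outside, world axes, zero at the start; "ft_torque": the same for the moment, N m; "opening": finger opening in m; "gripper_force": force on a finger pad.
Only numpy, scipy, OpenCV 4.12 (cv2) and the standard library are available. Lean on these libraries where they do the work, as an engineer would, in place of code of your own. Each camera call takes 0.05 s, during which the arm holds its last target. There are 200 camera calls.

### The job

On the wax-filling carousel, push the spokes of the red handwheel with a fingertip to turn the platter, either way round, until the one tin without wax (silver, pale card coil) stands centred under the spout, and leave it there at rest. Push gently and never set the platter spinning; do not touch or lift any of the tins, and leave everything else on the bench alone.

Things in the scene. Friction and masses are not known exactly. Their poses are not given: they have to be found in the camera images.
- tin_dry: the one unfilled tin on the platter: silver-coloured, showing a pale brown rolled-card coil with no wax; 59 mm across, 45 mm tall, about 0.16 kg. It stands loose in one of four locating rings (10 mm tall, 68 mm across outside) that sit 90 degrees apart, 90 mm from the platter's axis; its top is 75 mm above the table. Origin: centre of its underside, 30 mm above the table.
- tin_waxed_a: brass-coloured tin already filled with dark, nearly black set wax; same size as tin_dry (59 mm across, 45 mm tall, about 0.16 kg), loose in one of the four rings of the platter. Origin: centre of its underside.
- tin_waxed_b: brass-coloured tin already filled with dark, nearly black set wax; same size as tin_dry (59 mm across, 45 mm tall, about 0.16 kg), loose in one of the four rings of the platter. Origin: centre of its underside.
- tin_waxed_c: brass-coloured tin already filled with dark, nearly black set wax; same size as tin_dry (59 mm across, 45 mm tall, about 0.16 kg), loose in one of the four rings of the platter. Origin: centre of its underside.
- hub (a point): point on the vertical turning axis of the platter, 100 mm above the table, at the height of the spokes' centre line. It does not turn. The axis carries a round plywood platter (260 mm across, top 30 mm above the table), a post (24 mm across) and a red handwheel hub (40 mm across, top 110 mm above the table). Its x axis points towards the spout.
- fill_point (a point): point straight below the mouth of the fixed spout, 90 mm from the platter's axis, 30 mm above the table (where the centre of a tin's underside belongs). The spout's brass mouth (26 mm across) is 130 mm above the table; its steel pipe (16 mm thick) reaches up to 194 mm above the table and comes down to the base 178 mm from the axis, on the same side.
- carousel (a joint): angle of the platter with the handwheel fixed on it, rad, growing anticlockwise seen from above. It turns either way for well over a full turn, with steady friction (about 0.15 N m, so about 2 N at a spoke) plus slight damping, no catches and no spring: it stays where it is left. It reads 0 at the start; 0 has no special meaning.
- spoke0_end (a point): centre of the black ball (20 mm across) on the end of one of the four red handwheel spokes, 115 mm from the axis, 100 mm above the table. The spoke is a level round bar 12 mm thick running straight from this ball to the hub and turns with the platter. The four spokes are 90 degrees apart, midway between the tins; their undersides are 94 mm up, 19 mm above the tins' rims, with open air below.
- spoke1_end (a point): centre of the black ball (20 mm across) on the end of one of the four red handwheel spokes, 115 mm from the axis, 100 mm above the table. The spoke is a level round bar 12 mm thick running straight from this ball to the hub and turns with the platter. The four spokes are 90 degrees apart, midway between the tins; their undersides are 94 mm up, 19 mm above the tins' rims, with open air below.
- spoke2_end (a point): centre of the black ball (20 mm across) on the end of one of the four red handwheel spokes, 115 mm from the axis, 100 mm above the table. The spoke is a level round bar 12 mm thick running straight from this ball to the hub and turns with the platter. The four spokes are 90 degrees apart, midway between the tins; their undersides are 94 mm up, 19 mm above the tins' rims, with open air below.
- spoke3_end (a point): centre of the black ball (20 mm across) on the end of one of the four red handwheel spokes, 115 mm from the axis, 100 mm above the table. The spoke is a level round bar 12 mm thick running straight from this ball to the hub and turns with the platter. The four spokes are 90 degrees apart, midway between the tins; their undersides are 94 mm up, 19 mm above the tins' rims, with open air below.
- kettle: cream enamel kettle, 120 mm across, 160 mm tall; a loose bystander, to be left alone. Origin: underside centre.
- card_roll: roll of brown card strip lying flat, 84 mm across, 45 mm tall; a loose bystander, to be left alone. Origin: underside centre.
- spare_tin: spare silver tin with card coil standing on the table itself, not on the platter; 59 mm across, 45 mm tall; a loose bystander, to be left alone. Origin: underside centre.
- brush: brush lying on the table; a loose bystander, to be left alone. Origin: underside, on the table.
- spatula: spatula lying on the table; a loose bystander, to be left alone. Origin: underside, on the table.
- jar: glass jar with a yellow lid, 72 mm across, 90 mm tall; a loose bystander, to be left alone. Origin: underside centre.

How it is judged:
By the outcome, as a careful person would: the job done as asked, in the order asked, and still so for the second after the job is handed in, with the robot touching nothing.
It also fails if it takes over 61 s, if anything falls off the work surface, if the arm or the gripper's body presses on something with over 40 N, if the wrist force passes 120 N, or if a joint passes its speed limit or range.

## Working session

There is one attempt and no reset: what is moved stays moved. The work goes in short steps, Python scripts to look and compute and a tool call to move; the robot and the scene stay as the last step left them, time stands still between calls to the robot, and variables do not carry over. Pictures are saved under pics/ and viewed, at most 10 in all, crops included, and the job is handed in when it is done.

```bash
mkdir -p pics; cat > h.py <<'E'
from plant import r
import numpy as np, cv2
def ray(cam,pos):
    c=r.get_calibration(cam);K=np.array(c["camera_matrix"]);R=np.array(c["rotation"])
    if R.shape!=(3,3):
        from scipy.spatial.transform import Rotation as Ro
        R=Ro.from_quat(np.roll(R,-1)).as_matrix()
    p=np.linalg.inv(K)@[pos[0]*640,pos[1]*400,1]
    return np.array(c["xyz"]),R@np.array([p[0],-p[1],-p[2]])
def atz(cam,pos,z):
    o,d=ray(cam,pos);return o+d*(z-o[2])/d[2]
def tri(rays):
    A=0;b=0
    for o,d in rays:
        d=d/np.linalg.norm(d);P=np.eye(3)-np.outer(d,d);A=A+P;b=b+P@o
    return np.linalg.solve(A,b)
E
python3 - <<'E'
from h import *
np.set_printoptions(precision=4,suppress=True)
for c in("scene","top"):
    im=r.capture(c);cv2.imwrite(f"pics/{c}0.png",im[:,:,::-1])
    print(c,{k:np.array(v).round(3).tolist() for k,v in r.get_calibration(c).items() if k in("camera_matrix","xyz","rotation")})
    for n,z in[("hub",.1),("fill_point",.03),("tin_dry",.03),("tin_waxed_a",.03),("spoke0_end",.1)]:
        for q in r.landmark_of(c,n)[:5]: print(n,round(q["p"],2),np.array(q["position"])*[640,400],atz(c,q["position"],z))
s=r.read_state();print(s["t"],s["tool_pos"],s["tool_rot"],s["force"])
E
```

```text
scene {'camera_matrix': [[461.553, 0.0, 328.037], [0.0, 461.553, 201.858], [0.0, 0.0, 1.0]], 'xyz': [1.065, 0.324, 1.174], 'rotation': [0.493, 0.139, 0.225, 0.829]}
hub 0.35 [430.4  200.88] [0.3652 0.2712 0.1   ]
fill_point 0.96 [319.616 281.68 ] [0.6882 0.1058 0.03  ]
fill_point 0.47 [232.192 139.92 ] [ 0.4104 -0.3596  0.03  ]
tin_dry 0.58 [301.12 246.88] [0.6249 0.0133 0.03  ]
tin_waxed_a 0.97 [326.272 286.8  ] [0.6922 0.1277 0.03  ]
tin_waxed_a 0.96 [364.608 260.4  ] [0.5779 0.1826 0.03  ]
tin_waxed_a 0.8 [342.72 226.92] [0.5163 0.0844 0.03  ]
spoke0_end 0.55 [358.528 281.88 ] [0.6661 0.2032 0.1   ]
spoke0_end 0.3 [180.48 225.2 ] [ 0.7491 -0.276   0.1   ]
top {'camera_matrix': [[469.045, 0.0, 312.572], [0.0, 469.045, 200.704], [0.0, 0.0, 1.0]], 'xyz': [0.416, 0.004, 1.566], 'rotation': [-0.706, -0.022, 0.017, 0.708]}
hub 0.52 [304.704 133.88 ] [0.7071 0.0391 0.1   ]
fill_point 0.73 [280.128 143.4  ] [0.6897 0.122  0.03  ]
fill_point 0.7 [426.112 235.88 ] [ 0.3838 -0.3543  0.03  ]
fill_point 0.34 [313.984 162.   ] [0.6274 0.0104 0.03  ]
tin_dry 0.86 [313.28 162.32] [0.6264 0.0127 0.03  ]
tin_waxed_a 0.81 [279.104 142.8  ] [0.6917 0.1254 0.03  ]
tin_waxed_a 0.72 [257.088 182.2  ] [0.5613 0.1977 0.03  ]
tin_waxed_a 0.61 [423.232 238.32 ] [ 0.3759 -0.3449  0.03  ]
tin_waxed_a 0.54 [292.096 197.2  ] [0.5115 0.0826 0.03  ]
spoke0_end 0.93 [254.592 148.8  ] [0.6604 0.1972 0.1   ]
0.6 [ 0.1975 -0.6193  0.2454] [ 0.      0.9881  0.1538 -0.    ] [-0.1709  0.5229 -0.3137]
```

```bash
python3 - <<'E'
import cv2
for c,(x0,y0,x1,y1) in{"top":(200,90,400,240),"scene":(200,100,460,340)}.items():
    im=cv2.imread(f"pics/{c}0.png")[y0:y1,x0:x1];s=4 if c=="top" else 2.5
    cv2.imwrite(f"pics/{c}0c.png",cv2.resize(im,None,fx=s,fy=s,interpolation=cv2.INTER_CUBIC))
E
```

```text
(no output)
```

View pics/top0.png

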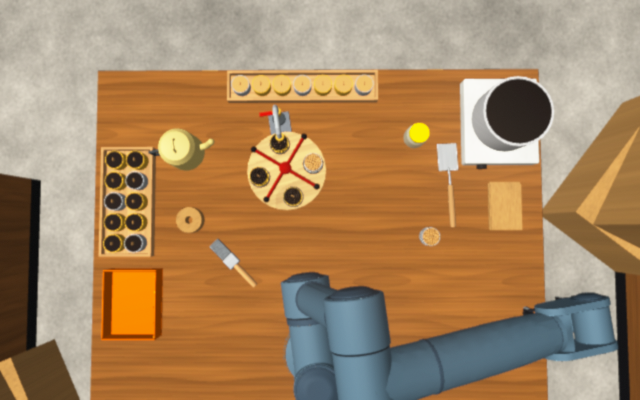

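View pics/top0c.png

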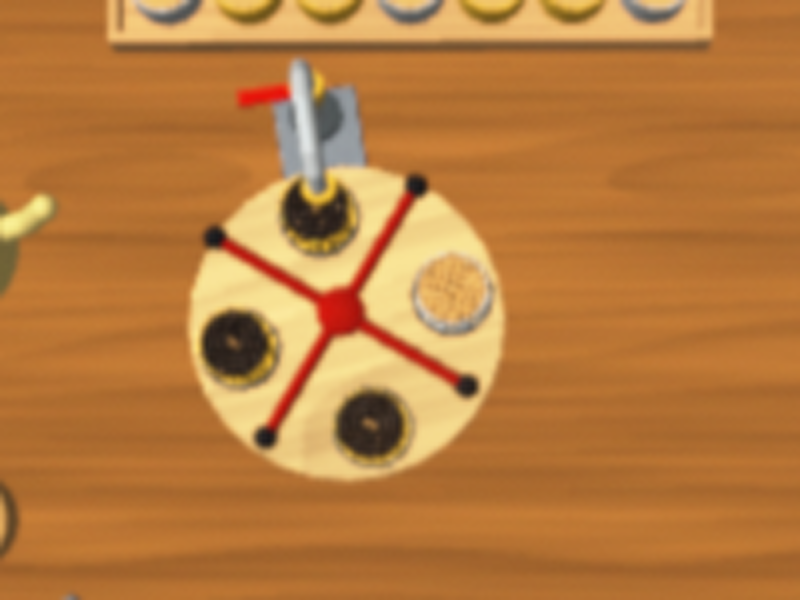

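View pics/scene0c.png

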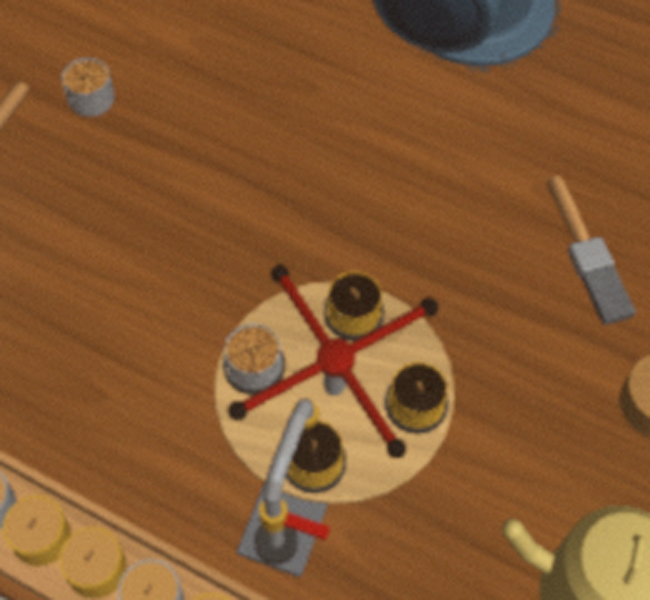

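The dry tin is right of the hub in the top view (px ≈ 313,163; hub ≈ 285,168) and a waxed tin is under the spout (mouth ≈ 279,137). So it needs roughly a quarter turn anticlockwise. Next I'll refine the geometry.

```bash
cat >> h.py <<'E'
from scipy.optimize import least_squares
def blob(im,guess,w,f):
    x,y=[int(round(v)) for v in guess];p=im[y-w:y+w+1,x-w:x+w+1].astype(float);m=np.clip(f(p),0,None)
    yy,xx=np.mgrid[-w:w+1,-w:w+1];m=m*(xx**2+yy**2<=(w+.5)**2)
    return np.array([x+(m*xx).sum()/m.sum(),y+(m*yy).sum()/m.sum()])+.5
def xy(cam,px,z): return atz(cam,(px[0]/640,px[1]/400),z)[:2]
E
python3 - <<'E'
from h import *
np.set_printoptions(precision=4,suppress=True)
dark=lambda p:90-p.max(2)
B={}
for c,g in{"top":[(417/4+200,185/4+90),(467/4+200,385/4+90),(265/4+200,437/4+90),(214/4+200,236/4+90)],"scene":[(237/2.5+200,410/2.5+100),(280/2.5+200,272/2.5+100),(430/2.5+200,306/2.5+100),(397/2.5+200,448/2.5+100)]}.items():
    im=cv2.imread(f"pics/{c}0.png");B[c]=[blob(im,blob(im,q,4,dark)-.5,4,dark) for q in g]
    P=np.array([xy(c,b,.1) for b in B[c]]);h=P.mean(0);d=P-h
    print(c,np.array(B[c]).tolist(),"hub",h,"rad",np.hypot(*d.T),"ang",np.degrees(np.arctan2(d[:,1],d[:,0])))
T=[tri([ray(c,(B[c][i][0]/640,B[c][i][1]/400)) for c in B]) for i in range(4)];print(np.array(T),np.mean(T,0))
m={"top":(318/4+200,188/4+90),"scene":(312/2.5+200,418/2.5+100)}
for c in m: print("mouth",c,xy(c,m[c],.13))
print(tri([ray(c,(m[c][0]/640,m[c][1]/400)) for c in m]))
for c in m:
  for n,z in(("tin_dry",.06),("fill_point",.03),("tin_waxed_a",.06)):
    for q in r.cut_out(c,n)[:4]: 
        px=np.array(q["position"])*[640,400];print(c,n,round(q["p"],2),px,xy(c,px,z))
E
python3 - <<'E'
import cv2
a=cv2.imread("pics/top0.png")[95:165,240:320];b=cv2.imread("pics/scene0.png")[250:335,285:365]
a=cv2.resize(a,(400,350),interpolation=2);b=cv2.resize(b,(400,425),interpolation=2)[:350]
cv2.imwrite("pics/m0.png",cv2.hconcat([a,b]))
E
```

```text
top [[304.23836276083466, 136.45666131621186], [316.9764957264957, 186.6559829059829], [266.5875486381323, 199.4727626459144], [253.71559633027522, 149.31957186544344]] hub [0.5995 0.1001] rad [0.1159 0.1156 0.1153 0.1161] ang [ -30.8892 -120.9621  149.3372   59.3145]
scene [[295.0084444444444, 264.21644444444445], [311.57269155206285, 209.16011787819252], [371.9225721784777, 222.6259842519685], [358.4413629160063, 279.31695721077654]] hub [0.6012 0.1012] rad [0.1152 0.116  0.116  0.1151] ang [ -30.4731 -120.4377  149.0866   59.1541]
[[0.6994 0.0412 0.0962]
 [0.5405 0.0005 0.0966]
 [0.5002 0.1598 0.0968]
 [0.6592 0.2    0.0977]] [0.5998 0.1004 0.0968]
mouth top [0.6918 0.1163]
mouth scene [0.6828 0.118 ]
[0.6883 0.1178 0.1418]
top tin_dry 0.84 [311.872 159.8  ] [0.6305 0.0171]
top fill_point 0.92 [276.48 122.6 ] [0.7591 0.1342]
top tin_waxed_a 0.86 [259.584 178.   ] [0.5721 0.1859]
top tin_waxed_a 0.74 [277.12 142.32] [0.6879 0.1295]
top tin_waxed_a 0.57 [293.824 195.92 ] [0.5138 0.0755]
scene tin_dry 0.92 [302.592 244.32 ] [0.6281 0.0211]
scene fill_point 0.97 [311.168 307.88 ] [0.7597 0.1209]
scene fill_point 0.55 [335.168 245.6  ] [0.5771 0.0928]
scene tin_waxed_a 0.94 [342.784 219.8  ] [0.5111 0.0807]
scene tin_waxed_a 0.89 [323.776 284.52 ] [0.6997 0.1244]
scene tin_waxed_a 0.82 [363.968 256.4  ] [0.5812 0.1798]
```

View pics/m0.png

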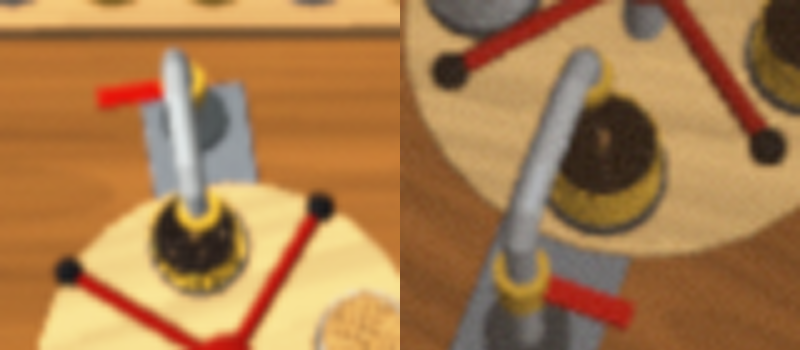

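The mouth ring's centre is at about px (280,136) in the top view, and the base plate edges are tilted about 10°. I'll push the spoke at 149° anticlockwise, on the side away from the spout. First I'll bring the closed fingertip over the gap beside it.

>>> nudge_tcp(
  deltas=[0, 0.02, -0.022, 0, 0, 0, 0.055, -0.062, 0, 0, 0, 0.092, -0.104, 0, 0, 0, 0.13, -0.147, 0, 0, 0, 0.17, -0.19, 0, 0, 0, 0.21, -0.235, 0, 0, 0, 0.25, -0.28, 0, 0, 0, 0.29, -0.325, 0, 0, 0, 0.33, -0.37, 0, 0, 0, 0.37, -0.415, 0, 0, 0, 0.41, -0.46, 0, 0, 0, 0.436, -0.492, 0, 0],
  grip_force=30,
)

```text
t: 2.4
tool_pos: [0.464, -0.0157, 0.2456]
tool_rot: [0.0, 0.988, 0.155, 0.0]
force: [0.3, -0.4, 0.3]
opening: -0.0003
gripper_force: 0.0
```

```bash
python3 - <<'E'
from h import *
import itertools
K=lambda c:r.get_calibration(c)
from scipy.spatial.transform import Rotation as Ro
def proj(c,P):
    k=K(c);R=np.array(k["rotation"]);R=R if R.shape==(3,3) else Ro.from_quat(np.roll(R,-1)).as_matrix()
    p=(np.asarray(P)-k["xyz"])@R;q=np.c_[p[:,0],-p[:,1],-p[:,2]]@np.array(k["camera_matrix"]).T
    return q[:,:2]/q[:,2:]
h=np.array([.6,.1004]);t=np.linspace(0,6.283,60)
out=[]
for c,(x0,y0) in{"top":(240,95),"scene":(285,250)}.items():
    im=cv2.resize(cv2.imread(f"pics/{c}0.png")[y0:y0+85,x0:x0+80],None,fx=5,fy=5,interpolation=2)
    for a,col in((7,(255,0,0)),(11,(0,255,0))):
        u=np.array([np.cos(np.radians(a)),np.sin(np.radians(a))]);m=h+.09*u;b=h+.178*u
        for ctr,rad,z in((m,.013,.13),(b,.02,.01)):
            q=proj(c,np.c_[ctr[0]+rad*np.cos(t),ctr[1]+rad*np.sin(t),t*0+z])
            cv2.polylines(im,[((q-[x0,y0])*5).astype(int)],True,col,1)
        n=np.array([-u[1],u[0]]);e=[np.r_[h+s*u,0.005] for s in(.13,.21)]
        q=proj(c,e);cv2.line(im,*[tuple(int(v) for v in (w-[x0,y0])*5) for w in q],col,1)
    out.append(im)
cv2.imwrite("pics/ov.png",cv2.hconcat(out))
E
```

```text
(no output)
```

View pics/ov.png

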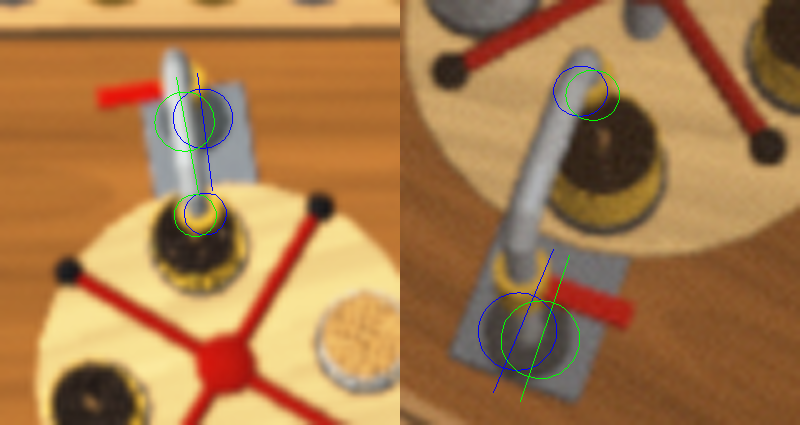

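The base plate, disc and mouth agree on a spout direction of about 9°. The dry tin is at about -75.7°, so the turn is about +84.7°. I'll go over the gap and lower the fingertip.

>>> nudge_tcp(
  deltas=[0, 0.035, -0.034, 0, 0, 0, 0.075, -0.072, 0, 0, 0, 0.115, -0.111, 0, 0, 0, 0.145, -0.14, 0, 0, 0, 0.155, -0.149, 0, 0, 0, 0.155, -0.149, 0.03, 0, 0, 0.155, -0.149, 0.07, 0, 0, 0.155, -0.149, 0.105, 0, 0, 0.155, -0.149, 0.13, 0, 0, 0.155, -0.149, 0.142, 0, 0, 0.155, -0.149, 0.1475, 0, 0, 0.155, -0.149, 0.1475, 0],
)

```text
t: 3.9
tool_pos: [0.5663, 0.1709, 0.0985]
tool_rot: [0.0, 0.988, 0.154, 0.001]
force: [0.2, 0.2, -0.2]
opening: -0.0004
gripper_force: 0.0
```

```bash
python3 - <<'E'
from h import *
for c in("scene","top"): cv2.imwrite(f"pics/{c}1.png",r.capture(c)[:,:,::-1])
a=cv2.imread("pics/scene1.png")[190:340,270:400];b=cv2.imread("pics/top1.png")[110:230,230:334]
cv2.imwrite("pics/p1.png",cv2.hconcat([cv2.resize(a,(400,461)),cv2.resize(b,(400,461))]))
print(r.nose_length)
# arc table in tool axes relative to the present pose
s=r.read_state();p=np.array(s["tool_pos"]);h=np.array([.6,.1004]);th0=np.arctan2(*(p[:2]-h)[::-1])
print(p,np.degrees(th0),np.hypot(*(p[:2]-h)))
C,S=np.cos(np.radians(17.8)),np.sin(np.radians(17.8))
for a in range(115,235,2):
    w=h+.08*np.array([np.cos(np.radians(a)),np.sin(np.radians(a))])-p[:2]
    print(a,"%.4f %.4f"%(w[0]*C+w[1]*S,w[0]*S-w[1]*C),end=" | ")
E
```

```text
0.014
[0.56657399 0.17106465 0.09899574] 115.3152261744832 0.07817154812460288
115 0.0002 -0.0019 | 117 -0.0026 -0.0015 | 119 -0.0053 -0.0010 | 121 -0.0080 -0.0004 | 123 -0.0108 0.0003 | 125 -0.0134 0.0011 | 127 -0.0161 0.0019 | 129 -0.0187 0.0029 | 131 -0.0213 0.0040 | 133 -0.0238 0.0051 | 135 -0.0263 0.0063 | 137 -0.0288 0.0077 | 139 -0.0312 0.0091 | 141 -0.0336 0.0106 | 143 -0.0359 0.0121 | 145 -0.0381 0.0138 | 147 -0.0403 0.0155 | 149 -0.0425 0.0173 | 151 -0.0445 0.0192 | 153 -0.0465 0.0211 | 155 -0.0485 0.0231 | 157 -0.0503 0.0252 | 159 -0.0521 0.0274 | 161 -0.0538 0.0296 | 163 -0.0555 0.0318 | 165 -0.0570 0.0342 | 167 -0.0585 0.0365 | 169 -0.0599 0.0390 | 171 -0.0612 0.0414 | 173 -0.0624 0.0439 | 175 -0.0635 0.0465 | 177 -0.0646 0.0491 | 179 -0.0655 0.0517 | 181 -0.0664 0.0544 | 183 -0.0671 0.0571 | 185 -0.0678 0.0598 | 187 -0.0684 0.0625 | 189 -0.0688 0.0653 | 191 -0.0692 0.0680 | 193 -0.0695 0.0708 | 195 -0.0697 0.0736 | 197 -0.0698 0.0764 | 199 -0.0698 0.0792 | 201 -0.0697 0.0820 | 203 -0.0694 0.0848 | 205 -0.0691 0.0875 | 207 -0.0687 0.0903 | 209 -0.0683 0.0930 | 211 -0.0677 0.0958 | 213 -0.0670 0.0985 | 215 -0.0662 0.1012 | 217 -0.0653 0.1038 | 219 -0.0644 0.1064 | 221 -0.0633 0.1090 | 223 -0.0622 0.1116 | 225 -0.0609 0.1141 | 227 -0.0596 0.1165 | 229 -0.0582 0.1189 | 231 -0.0567 0.1213 | 233 -0.0551 0.1236 |
```

View pics/p1.png

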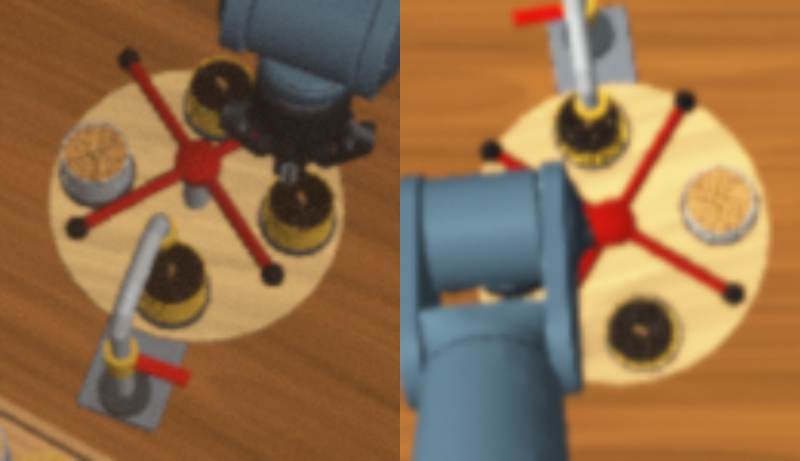

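The tip is low in the gap, over the waxed tin with about 10 mm clearance; the scene crop shows the fingertip near (288,170). Now I'll push in a slow arc.

>>> nudge_tcp(
  deltas=[0, -0.004, 0, 0, 0, 0, -0.008, 0.001, 0, 0, 0, -0.012, 0.002, 0, 0, 0, -0.016, 0.003, 0, 0, 0, -0.019, 0.004, 0, 0, 0, -0.0215, 0.005, 0, 0, 0, -0.024, 0.006, 0, 0, 0, -0.0265, 0.007, 0, 0, 0, -0.029, 0.0085, 0, 0, 0, -0.0315, 0.01, 0, 0, 0, -0.034, 0.0115, 0, 0, 0, -0.036, 0.013, 0, 0],
)

```text
t: 5.5
tool_pos: [0.5354, 0.1476, 0.0979]
tool_rot: [-0.0, 0.988, 0.154, 0.0]
force: [2.4, 1.1, 1.1]
opening: 0.0
gripper_force: 1.1
```

>>> nudge_tcp(
  deltas=[0, -0.0025, 0.0015, 0, 0, 0, -0.0045, 0.0035, 0, 0, 0, -0.0065, 0.005, 0, 0, 0, -0.0085, 0.007, 0, 0, 0, -0.0105, 0.009, 0, 0, 0, -0.0125, 0.011, 0, 0, 0, -0.0145, 0.013, 0, 0, 0, -0.016, 0.0155, 0, 0, 0, -0.018, 0.0175, 0, 0, 0, -0.0195, 0.02, 0, 0, 0, -0.021, 0.022, 0, 0, 0, -0.0225, 0.0245, 0, 0],
)

```text
t: 7.0
tool_pos: [0.5213, 0.1174, 0.0978]
tool_rot: [-0.0, 0.988, 0.154, -0.0]
force: [1.7, 2.3, -0.5]
opening: 0.0001
gripper_force: 1.0
```

```bash
cat > look.py <<'E'
from h import *
import sys
from scipy.spatial.transform import Rotation as Ro
def proj(c,P):
    k=r.get_calibration(c);R=np.array(k["rotation"]);R=R if R.shape==(3,3) else Ro.from_quat(np.roll(R,-1)).as_matrix()
    p=(np.asarray(P)-k["xyz"])@R;q=np.c_[p[:,0],-p[:,1],-p[:,2]]@np.array(k["camera_matrix"]).T
    return q[:,:2]/q[:,2:]
h=np.array([.6,.1004]);H={"top":(.5993,.1001),"scene":(.6012,.1012)}
p=np.array(r.read_state()["tool_pos"]);print("tool ang",np.degrees(np.arctan2(*(p[:2]-h)[::-1]))%360,np.hypot(*(p[:2]-h)))
for c in H:
    im=r.capture(c);cv2.imwrite(f"pics/{c}{sys.argv[1]}.png",im[:,:,::-1])
    # spokes: red score along four arms and dark score at balls, over all angles; report best modulo 90
    a=np.radians(np.arange(0,360,.25));f=im.astype(np.float32);red=f[...,0]-f[...,1]-.5*f[...,2];red=np.clip(red,0,80)
    red=cv2.GaussianBlur(red,(0,0),.8);sc=0
    for rho in np.linspace(.035,.1,20):
        q=proj(c,np.c_[H[c][0]+rho*np.cos(a),H[c][1]+rho*np.sin(a),a*0+.1])-.5
        sc=sc+cv2.remap(red,q[:,0].astype(np.float32)[None],q[:,1].astype(np.float32)[None],1)[0]
    from scipy.signal import find_peaks
    pk,_=find_peaks(sc,height=.5*sc.max(),distance=120);pk=[(pk_,) for pk_ in pk]
    out=[]
    for (i,) in pk:
        j=np.arange(i-16,i+17)%1440;w=np.clip(sc[j]-.3*sc[i],0,None);out.append((i+(w*np.arange(-16,17)).sum()/w.sum())*.25)
    print(c,"spokes",np.round(out,2),"mod90",np.round(np.mod(out,90),2))
    for qd in r.look_for(c,"tin_dry")[:2]:
        w=xy(c,np.array(qd["position"])*[640,400],.07)-H[c];print("  dry",round(qd["p"],2),np.degrees(np.arctan2(w[1],w[0])),np.hypot(*w))
E
python3 look.py 2
```

```text
tool ang 167.7978617807838 0.08048777559888913
top spokes [  4.33  93.35 273.96] mod90 [4.33 3.35 3.96]
  dry 0.82 -39.76266476819722 0.08764373749405828
  dry 0.53 10.745925375024106 0.15691223914374935
scene spokes [ 94.48 183.23 274.27] mod90 [4.48 3.23 4.27]
  dry 0.8 -34.80204739219843 0.08998150832694786
```

>>> nudge_tcp(
  deltas=[0, -0.0015, 0.0025, 0, 0, 0, -0.0027, 0.005, 0, 0, 0, -0.004, 0.0075, 0, 0, 0, -0.005, 0.01, 0, 0, 0, -0.006, 0.0125, 0, 0, 0, -0.007, 0.015, 0, 0, 0, -0.008, 0.018, 0, 0, 0, -0.0086, 0.0205, 0, 0, 0, -0.0093, 0.0233, 0, 0, 0, -0.01, 0.026, 0, 0, 0, -0.0103, 0.029, 0, 0, 0, -0.0107, 0.0315, 0, 0],
)

```text
t: 8.7
tool_pos: [0.5207, 0.0841, 0.0977]
tool_rot: [-0.0, 0.988, 0.154, -0.0]
force: [0.7, 4.0, 0.1]
opening: 0.0001
gripper_force: 1.0
```

>>> nudge_tcp(
  deltas=[0, 0, 0.003, 0, 0, 0, -0.0005, 0.0055, 0, 0, 0, -0.0005, 0.0085, 0, 0, 0, -0.0005, 0.011, 0, 0, 0, -0.0005, 0.014, 0, 0, 0, 0, 0.017, 0, 0, 0, 0, 0.0195, 0, 0, 0, 0.0005, 0.022, 0, 0, 0, 0.001, 0.0245, 0, 0, 0, 0.0015, 0.0265, 0, 0, 0, 0.0015, 0.0265, 0, 0],
)

```text
t: 10.07
tool_pos: [0.5304, 0.0591, 0.0978]
tool_rot: [0.0, 0.988, 0.154, 0.0]
force: [-0.3, 0.8, -0.5]
opening: 0.0
gripper_force: 0.3
```

```bash
python3 look.py 3
```

```text
tool ang 210.69674941743204 0.08088343941736656
top spokes [ 46.48 316.52] mod90 [46.48 46.52]
  dry 0.7 -6.091355362309252 0.08619954500718935
scene spokes [ 46.76 135.54 225.3  316.53] mod90 [46.76 45.54 45.3  46.53]
  dry 0.84 6.366073191812639 0.09593162828614511
```

>>> nudge_tcp(
  deltas=[0, 0.0005, 0.002, 0, 0, 0, 0.001, 0.004, 0, 0, 0, 0.0015, 0.006, 0, 0, 0, 0.002, 0.0075, 0, 0, 0, 0.0025, 0.009, 0, 0, 0, 0.003, 0.01, 0, 0, 0, 0.003, 0.01, 0, 0],
)

```text
t: 11.15
tool_pos: [0.5363, 0.0507, 0.0978]
tool_rot: [0.0, 0.988, 0.154, 0.0]
force: [-0.4, 0.9, 0.4]
opening: -0.0
gripper_force: 0.5
```

```bash
python3 look.py 4
python3 - <<'E'
import cv2
a=cv2.imread("pics/scene4.png")[215:335,280:400];b=cv2.imread("pics/top4.png")[95:215,230:350]
cv2.imwrite("pics/p4.png",cv2.hconcat([cv2.resize(a,(400,400),interpolation=2),cv2.resize(b,(400,400),interpolation=2)]))
E
```

```text
tool ang 217.9809214052719 0.08082095379166382
top spokes [ 53.23 142.15 323.5 ] mod90 [53.23 52.15 53.5 ]
  dry 0.8 4.283420035778074 0.07600096483015116
scene spokes [ 53.49 142.47 232.28 323.49] mod90 [53.49 52.47 52.28 53.49]
  dry 0.93 13.378796713363535 0.10249507495821865
```

View pics/p4.png

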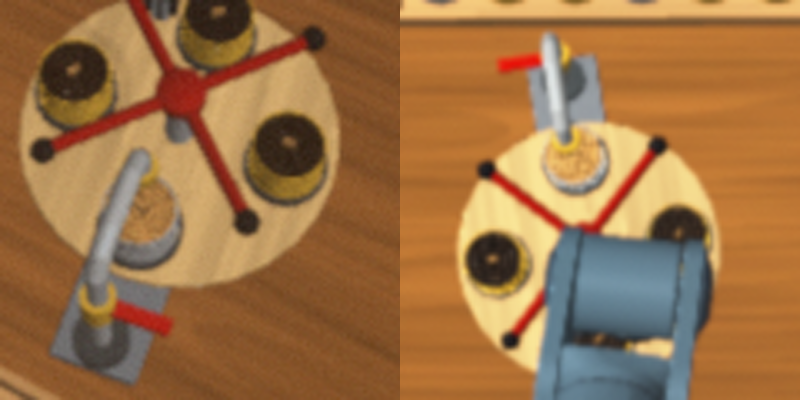

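The dry tin is almost under the mouth. I'll rectify both views along the assumed 9° axis to refine the spout direction.

```bash
cat > rect.py <<'E'
import sys;sys.argv=["x","5"]
from look import *
u=np.radians(9);rows=[]
for z in(.008,.13):
  for c in("top","scene"):
    im=np.mean([cv2.imread(f"pics/{c}{i}.png").astype(np.float32) for i in((0,1,3,4) if z<.1 else (4,5))],0)
    S,N=np.meshgrid(np.arange(.06,.22,.0005),np.arange(.05,-.05,-.0005),indexing="ij")
    P=np.c_[(H[c][0]+S*np.cos(u)-N*np.sin(u)).ravel(),(H[c][1]+S*np.sin(u)+N*np.cos(u)).ravel(),0*S.ravel()+z]
    q=(proj(c,P)-.5).astype(np.float32).reshape(*S.shape,2)
    o=cv2.remap(im,q[...,0],q[...,1],1)
    if z<.1:
        warm=cv2.GaussianBlur(o[...,2]-o[...,0],(0,0),2)   # table warm, plate grey
        for i in range(150,300,15):
            w=warm[i];g=np.where(w<40)[0]
            if len(g): print(c,"s",round(.06+i*.0005,3),"edges mm",50-.5*g[0],50-.5*g[-1],"mid",50-.25*(g[0]+g[-1]))
    o=cv2.resize(o[::-1],(200,320));cv2.line(o,(100,0),(100,320),(0,255,0),1);rows.append(o)
cv2.imwrite("pics/rect.png",cv2.resize(cv2.hconcat(rows),(800,320)))
E
python3 rect.py
```

```text
tool ang 217.9343271131445 0.08080451922528248
top spokes [ 53.23 142.16 323.5 ] mod90 [53.23 52.16 53.5 ]
  dry 0.59 5.065654583080852 0.08768274281422964
scene spokes [ 53.49 142.46 232.26 323.5 ] mod90 [53.49 52.46 52.26 53.5 ]
  dry 0.9 16.66245274241146 0.10130344554759778
top s 0.135 edges mm 32.5 -35.0 mid -1.25
top s 0.143 edges mm 32.5 -35.0 mid -1.25
top s 0.15 edges mm 33.0 -35.0 mid -1.0
top s 0.158 edges mm 33.0 -35.0 mid -1.0
top s 0.165 edges mm 33.0 -35.5 mid -1.25
top s 0.172 edges mm 33.0 -35.5 mid -1.25
top s 0.18 edges mm 33.0 -35.5 mid -1.25
top s 0.188 edges mm 32.5 -35.5 mid -1.5
top s 0.195 edges mm 19.5 -34.5 mid -7.5
top s 0.203 edges mm 14.5 0.0 mid 7.25
scene s 0.135 edges mm 34.0 -35.0 mid -0.5
scene s 0.143 edges mm -10.5 -35.0 mid -22.75
scene s 0.15 edges mm -13.0 -35.0 mid -24.0
scene s 0.158 edges mm -27.5 -35.5 mid -31.5
scene s 0.165 edges mm 34.5 -35.5 mid -0.5
scene s 0.172 edges mm 34.5 -36.0 mid -0.75
scene s 0.18 edges mm 34.5 -36.0 mid -0.75
scene s 0.188 edges mm 34.0 -35.5 mid -0.75
scene s 0.195 edges mm 34.0 -36.0 mid -1.0[ WARN:0@1.893] global loadsave.cpp:1063 imwrite_ Unsupported depth image for selected encoder is fallbacked to CV_8U.
```

```bash
ls pics/rect.png
```

```text
pics/rect.png
```

View pics/rect.png

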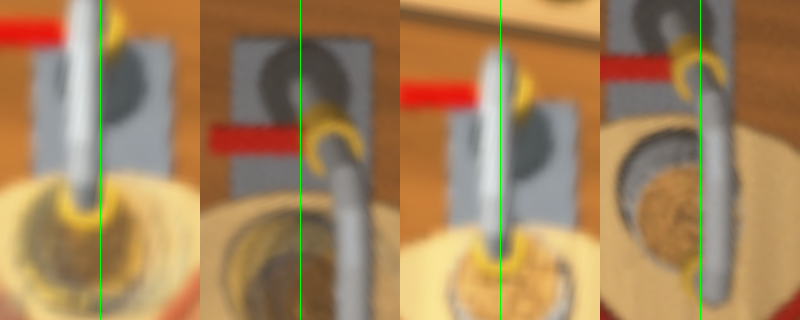

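The plate edges run parallel to the 9° axis and the mouth lies within 1 mm of it, so 9° stands. The tin is at about 8°, so I'll nudge about 1° more.

>>> nudge_tcp(
  deltas=[0, 0.0003, 0.0008, 0, 0, 0, 0.0005, 0.0014, 0, 0, 0, 0.0005, 0.0014, 0, 0],
)

```text
t: 11.92
tool_pos: [0.5371, 0.0497, 0.0978]
tool_rot: [-0.0, 0.988, 0.154, -0.0]
force: [-0.4, 1.4, -0.0]
opening: 0.0004
gripper_force: 0.7
```

```bash
python3 look.py 6
```

```text
tool ang 218.8839999605362 0.08077913763256658
top spokes [ 54.01 142.99 324.28] mod90 [54.01 52.99 54.28]
  dry 0.5 -4.5539005696854185 0.09445272820632838
scene spokes [ 54.28 143.11 233.06 324.42] mod90 [54.28 53.11 53.06 54.42]
  dry 0.92 16.610475729480196 0.10164737978488189
```

>>> nudge_tcp(
  deltas=[0, -0.001, -0.003, 0, 0, 0, -0.003, -0.009, 0, 0, 0, -0.004, -0.014, 0, 0, 0, -0.004, -0.014, -0.02, 0, 0, -0.004, -0.014, -0.05, 0, 0, -0.004, -0.014, -0.09, 0, 0, -0.004, -0.014, -0.13, 0, 0, -0.04, -0.014, -0.16, 0, 0, -0.08, 0, -0.16, 0, 0, -0.12, 0.03, -0.16, 0, 0, -0.14, 0.06, -0.16, 0, 0, -0.14, 0.08, -0.16, 0],
)

```text
t: 13.62
tool_pos: [0.4277, -0.0701, 0.258]
tool_rot: [0.0, 0.988, 0.153, 0.001]
force: [0.1, -0.0, -0.1]
opening: -0.0
gripper_force: 0.0
```

>>> nudge_tcp(
  deltas=[0, 0, 0.04, 0, 0, 0, 0, 0.09, 0, 0, 0, 0, 0.13, 0, 0, 0, 0, 0.15, 0, 0, 0, 0, 0.15, 0, 0],
)

```text
t: 14.25
tool_pos: [0.4741, -0.2123, 0.2573]
tool_rot: [-0.001, 0.988, 0.153, -0.0]
force: [-0.9, 0.0, 1.1]
opening: 0.0001
gripper_force: 0.0
```

```bash
python3 look.py 7
python3 - <<'E'
from h import *
import sys
sys.argv=["x","8"]
from look import proj,H
for c in H:
    im=cv2.imread(f"pics/{c}7.png");d=lambda p:90-p.max(2)
    a=np.radians(53.8+90*np.arange(4));g=proj(c,np.c_[H[c][0]+.115*np.cos(a),H[c][1]+.115*np.sin(a),a*0+.097])
    P=np.array([xy(c,blob(im,blob(im,q-.5,4,d)-.5,4,d),.1) for q in g]);e=P-P.mean(0)
    print(c,P.mean(0),np.hypot(*e.T),np.mod(np.degrees(np.arctan2(e[:,1],e[:,0])),90))
E
python3 -c "
import cv2
a=cv2.imread('pics/scene7.png')[200:340,260:400];b=cv2.imread('pics/top7.png')[95:235,220:360]
cv2.imwrite('pics/p7.png',cv2.hconcat([cv2.resize(a,(400,400)),cv2.resize(b,(400,400))]))"
```

```text
tool ang 248.06275727179093 0.3370630016587123
top spokes [ 54.01 143.04 233.45 324.28] mod90 [54.01 53.04 53.45 54.28]
  dry 0.68 5.601268964614219 0.08776276034681883
  dry 0.36 147.23270270995226 0.3333920278157706
scene spokes [ 54.29 143.11 233.08 324.43] mod90 [54.29 53.11 53.08 54.43]
  dry 0.78 14.069007757528501 0.10019837571881857
tool ang 247.88499538320582 0.3358259216039908
top spokes [ 54.01 143.04 233.45 324.28] mod90 [54.01 53.04 53.45 54.28]
  dry 0.75 4.6352468966297184 0.08046380148607271
  dry 0.68 36.762866553224754 0.013891951664101914
scene spokes [ 54.39 143.1  233.08 324.43] mod90 [54.39 53.1  53.08 54.43]
  dry 0.54 11.150105135689506 0.10422388741678351
top [0.59950909 0.10002443] [0.11611032 0.11546801 0.11559089 0.11558606] [53.62590007 53.80546238 53.56715443 53.54776866]
scene [0.60127709 0.1012677 ] [0.11489701 0.11585206 0.1159698  0.11517174] [53.63557975 53.44623499 53.97239916 53.97781424]
```

View pics/p7.png

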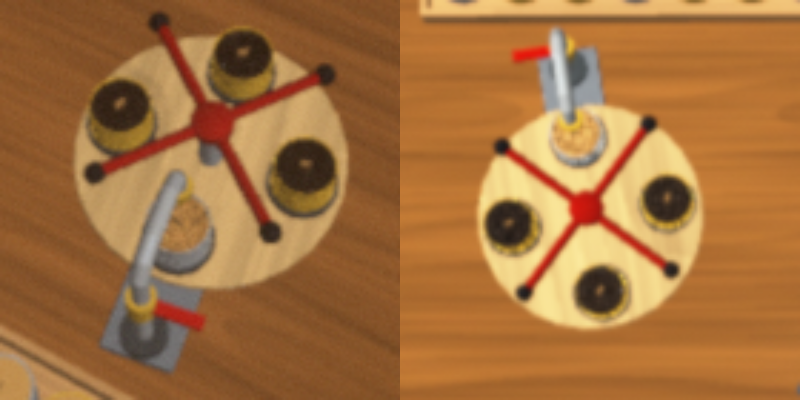

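The spokes stand at 53.7°, which puts the dry tin at 8.7° against the spout's 9° (about 0.5 mm off). The picture shows it under the mouth, with the arm clear and all tins seated.

```bash
python3 -c "
from plant import r
print(r.close_job())"
```

```text
the job is handed in; nothing more can be done
None
```

The dry tin stands at rest under the spout, about 0.5 mm off centre by camera measurement. The platter was turned gently about 84° anticlockwise, no tins or other items were touched as far as the pictures show, and the job is handed in.

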